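# Thread a boiler kit onto its assembly bar

### The arm

A 6-joint arm with a two-finger parallel gripper is mounted at the origin on the work surface. World frame = base frame: x ahead of the robot, y to its left, z up, the work surface at z = 0. Lengths are in mm, angles in rad, forces in N, time in s.
With the tool pointing down it reaches from about 300 to 775 mm from the base axis. Payload 14.6 kg.
Tool frame: the origin (TCP) lies midway between the tips of the shut fingers; the grasp point (between the pads) lies 19 mm behind it; z points along the fingers, y is the direction in which the jaws open and shut (so a half turn about z gives the same grasp; the last joint's range is limited). The gripper opens to 94 mm and grips with 3 to 60 N. Pads are 16 mm wide; open, the fingers measure 119 mm over their backs; the gripper's body (75 mm by 177 mm) begins 78 mm behind the grasp point.
Start: joints at [-1.27, 0.3, 1.521, -0, 1.321, -0.067], TCP at [197.752, -513.209, 205.446] pointing down, gripper open.
Joint ranges: [-3.03, 3.03], [-0.79, 2.21], [0.23, 2.52], [-1.04, 4.18], [0, 3.07], [-2.55, 2.55]. Speed limits (rad/s): [2.22, 2.22, 2.57, 3.14, 3.14, 3.14].

### API

Orientations are given as [roll, pitch, yaw] about the fixed x, y, z axes, in that order (R = Rz(yaw) Ry(pitch) Rx(roll)).
In Python, from cell import manip, camera gives the robot as it stands. The module is installed in compiled form; this text tells all that it offers.
- The arm moves only by the tool jog_arm, never from a script. Its argument "commands" is a list of rows, each a list of 7 numbers: the shift along the world's x, y, z in units of 1 m (1.0 is 1 m), then the turn, a rotation vector about the world's x, y, z in units of 120 degrees (1.0 is 120 degrees), then the opening, from 0 (shut) to 1 (fully open). In form: [[x, y, z, ax, ay, az, grip], ...]. A call has exactly 10 rows; each row is the pose to reach, as a shift and turn from the pose commanded when the call began; what a row does not reach only later rows make up. A row lasts 1/8 s, in which the tool goes at most 62.5 mm and 10.7 degrees, less where a joint would pass 70% of its speed; a pose out of reach is approached as far as the arm can. A call with a number of a shift or a turn outside -1 to 1 is refused whole. A call with a gripper value outside its range is refused whole. The fingers move at their own pace and stop on an object; "grip_force" is the grip in N (left out, the last holds). Time passes only in rows, so rows that repeat a pose let the fingers close, or fill a call up. It gives the time, the measured TCP pose, the force and the opening at its end, in the units of the state.
- manip.read_state(): the state, without advancing time (a new reading comes with each control period).
- camera(name): name is "side" or "top" or "wrist"; returns a dict with "pixels" (420x560x3 uint8, blue, green, red), "vertical_fov" (degrees; the focal length in pixels is half the picture's height over the tangent of half this angle, whatever the lens; pixels are square), "cx", "cy" (the principal point, pixels), "rvec" (rotation vector, rad) and "tvec" (3), from world to camera coordinates, as OpenCV has them. Camera axes: x right, y down, z forward; pixel columns grow to the right and rows downward; lengths in mm; the calibration is good to about 2 mm. The wrist camera is an equidistant fisheye: a pixel r from the principal point sees the ray r / f radians off the axis. A picture is of the moment at which its call begins. There is no depth.
- manip.sign_off(): hands the job in, once; it reports no verdict.
The state is a dict: "clock": time; "joints": joint angles; "qd": joint speeds; "effort": joint torques, N m; "eef_pos": TCP position; "eef_rot": TCP orientation; "wrist_force": force on the tool from outside, world axes, zero at the start; "moment": the same for the moment, N m; "finger_gap": finger opening in mm.
Only numpy, scipy, OpenCV 4.12 (cv2) and the standard library are available. Lean on these libraries where they do the work, as an engineer would, in place of code of your own. Each camera call takes 0.05 s, during which the arm holds its last target.

### The job

Put the model locomotive boiler together on the stand's bar: thread on the firebox first, then the barrel, then the smokebox, and finally fit the front cap over the end of the bar. All four must hang upright, with the firebox right up to the post and each part pushed up against the one before so that no gaps remain, and then be let go. Do not disturb the coach body, goods shed, buffer stop or pin vise.

Things in the scene. Friction and masses are not known exactly. Their poses are not given: they have to be found in the camera images.
- stand: Fixed dark steel stand holding a level square steel bar. Origin on the mat under the bar, z up. The bar runs along stand +y, axis 150 mm above the mat, from the post's face (y = -105 mm) to its free end (y = +121 mm). Post 34 x 30 mm (y -135 to -105), top 168 mm above the mat; base plate 100 x 70 x 16 mm centred at y = -135 mm. The mat's top is 3 mm above the table.
- rod_root (a point): Where the bar's axis meets the post's face (stand y = -105 mm), the shoulder the firebox is pushed against; 150 mm above the mat.
- rod_tip (a point): Centre of the bar's free end (stand y = +121 mm). Bar 15 mm square, faces level and upright, last 5 mm tapered. A released part drops about 3 mm and hangs on the bar.
- firebox: Firebox: bare aluminium casting, square block 59 wide (x), 60 long (y), 64 mm high, two 8 mm stubs on its flat roof, 220 g. Origin: centre of the flat underside, z up; bore along y, 36 mm up. Flat upright sides 59 mm apart across x, 27 to 49 mm up, to grip from above. Both ends alike: either may go on first.
- firebox_bore (a point): Middle of the firebox's bore: 21 mm square, right through along y. Home: stand y = -75 mm.
- barrel: Barrel: bare aluminium casting, round drum 56 mm diameter, 70 long (y), on a 44 mm wide saddle, low rounded dome on top to 77 mm height, 240 g. Origin: centre of the flat underside, z up; bore along y, 36 mm up. Flat upright sides 59 mm apart across x, 27 to 49 mm up, to grip from above. Both ends alike: either may go on first.
- barrel_bore (a point): Middle of the barrel's bore: 21 mm square, right through along y. Home: stand y = -10 mm.
- smokebox: Smokebox: bare aluminium casting, round drum 56 mm diameter, 60 long (y), on a 44 mm wide saddle, lipped chimney on top to 78 mm height, 220 g. Origin: centre of the flat underside, z up; bore along y, 36 mm up. Flat upright sides 59 mm apart across x, 27 to 49 mm up, to grip from above. Both ends alike: either may go on first.
- smokebox_bore (a point): Middle of the smokebox's bore: 21 mm square, right through along y. Home: stand y = +55 mm.
- front_cap: Front cap: bare aluminium casting, round drum 56 mm diameter, 48 long (y), plain top (64 mm high), 44 mm wide saddle, 180 g. Its +y end is a round door with a small handle; its -y end has the mouth of the blind socket. Origin: centre of the flat underside, z up. Flat upright sides 59 mm apart across x, 27 to 49 mm above the underside, to grip from above.
- front_cap_bore (a point): Point on the cap's socket axis, 36 mm above the underside, 24 mm from the mouth and half way along the cap. Socket 21 mm square, 40 mm deep, open at -y. Home: stand y = +109 mm.
- goods_shed: Bystander: grey resin model goods shed with pitched roof, 85 x 108 mm, 93 mm high, loose. Origin at the centre of its underside.
- buffer_stop: Bystander: brass rail buffer stop, 70 x 75 mm, 58 mm high, loose. Origin at the centre of its underside.
- coach_body: Bystander: maroon plastic coach body, 74 mm wide (x), 204 mm long (y), 80 mm high, loose. Origin at the centre of its underside.
- pin_vise: Bystander: chrome pin vise lying on its side along its x axis, 110 mm long, 14 mm thick, loose. Origin on the mat under its middle.

How it is judged (in metres and radians):
On the way, in this order (a step that is already met when the one before it is completed fails the run):
1. the firebox is threaded on the bar (x of firebox_bore in the frame of stand between -0.008 and 0.008 m and z of firebox_bore in the frame of stand between 0.137 and 0.157 m and angle between the y axis of firebox and the y axis of stand, either way round below 0.2 rad and y of firebox_bore in the frame of stand below 0.125 m), for 0.2 s.
2. the barrel is threaded on the bar (x of barrel_bore in the frame of stand between -0.008 and 0.008 m and z of barrel_bore in the frame of stand between 0.137 and 0.157 m and angle between the y axis of barrel and the y axis of stand, either way round below 0.2 rad and y of barrel_bore in the frame of stand below 0.125 m), for 0.2 s.
3. the smokebox is threaded on the bar (x of smokebox_bore in the frame of stand between -0.008 and 0.008 m and z of smokebox_bore in the frame of stand between 0.137 and 0.157 m and angle between the y axis of smokebox and the y axis of stand, either way round below 0.2 rad and y of smokebox_bore in the frame of stand below 0.125 m), for 0.2 s.
4. the front cap is threaded on the bar (x of front_cap_bore in the frame of stand between -0.008 and 0.008 m and z of front_cap_bore in the frame of stand between 0.137 and 0.157 m and angle between the y axis of front_cap and the y axis of stand, either way round below 0.2 rad and y of front_cap_bore in the frame of stand below 0.13 m), for 0.2 s.
At the end, for the whole second after the job is handed in: Firebox, barrel, smokebox, front cap hang on the bar in that order from the post, released and at rest: along the bar within 6 mm of home, bores within 8 mm sideways and -13 to +7 mm in height of its axis, in line within 0.2 rad, upright within 0.25 rad; bystanders within 20 mm of their start (x of firebox_bore in the frame of stand between -0.008 and 0.008 m and z of firebox_bore in the frame of stand between 0.137 and 0.157 m and angle between the y axis of each of firebox, barrel, smokebox, front_cap and the y axis of stand, either way round below 0.2 rad and y of firebox_bore in the frame of stand between -0.081 and -0.069 m and angle between each of firebox, barrel, smokebox, front_cap's own z axis and vertical below 0.25 rad and linear speed of each of firebox, barrel, smokebox, front_cap below 0.02 m/s and x of barrel_bore in the frame of stand between -0.008 and 0.008 m and z of barrel_bore in the frame of stand between 0.137 and 0.157 m and y of barrel_bore in the frame of stand between -0.016 and -0.004 m and x of smokebox_bore in the frame of stand between -0.008 and 0.008 m and z of smokebox_bore in the frame of stand between 0.137 and 0.157 m and y of smokebox_bore in the frame of stand between 0.049 and 0.061 m and x of front_cap_bore in the frame of stand between -0.008 and 0.008 m and z of front_cap_bore in the frame of stand between 0.137 and 0.157 m and y of front_cap_bore in the frame of stand between 0.103 and 0.115 m); the robot touches nothing.
It fails at once if the goods shed is moved more than 20 mm or tipped (distance of goods_shed from where it was at the start of the episode above 0.02 m or angle between goods_shed's own z axis and vertical above 0.4 rad).
It fails at once if the buffer stop is moved more than 20 mm or tipped (distance of buffer_stop from where it was at the start of the episode above 0.02 m or angle between buffer_stop's own z axis and vertical above 0.4 rad).
It fails at once if the coach body is moved more than 20 mm or tipped (distance of coach_body from where it was at the start of the episode above 0.02 m or angle between coach_body's own z axis and vertical above 0.4 rad).
It fails at once if the pin vise is moved more than 20 mm or tipped (distance of pin_vise from where it was at the start of the episode above 0.02 m or angle between pin_vise's own z axis and vertical above 0.4 rad).
It also fails if it takes over 72 s, if anything falls off the work surface, if the arm or the gripper's body presses on something with over 40 N, if the wrist force passes 120 N, or if a joint passes its speed limit or range.

## Working session

There is one attempt and no reset: what is moved stays moved. The work goes in short steps, Python scripts to look and compute and a tool call to move; the robot and the scene stay as the last step left them, time stands still between calls to the robot, and variables do not carry over. Pictures are saved under pics/ and viewed, and the job is handed in when it is done.

Besides the shell and the picture viewer there is one more tool, called after "Emit:" as a command line: name --pt "numbers of a row" for each row, then --argument value for the rest. jog_arm: Moves the arm, as the interface text tells. Its arguments: {"type":"object","properties":{"commands":{"type":"array","items":{"type":"array","items":{"type":"number"}}},"grip_force":{"type":"number"}},"required":["commands"]}

```bash
mkdir -p pics; ls; cat > h.py <<'E'
import numpy as np, cv2
from cell import manip, camera
def snap(n,fn):
    c=camera(n); cv2.imwrite('pics/'+fn,c['pixels']); 
    np.savez('pics/'+fn[:-4]+'.npz',**{k:np.array(v) for k,v in c.items()})
    return c
E
python3 - <<'E'
from h import *
print(manip.read_state())
for n in ['side','top','wrist']:
    c=snap(n,n+'0.png'); print(n,{k:v for k,v in c.items() if k!='pixels'})
E
```

```text
pics
{'clock': 0.0, 'joints': array([-1.26960561e+00,  3.00476099e-01,  1.52157786e+00, -2.62498531e-05,
        1.32067060e+00, -6.65815185e-02]), 'qd': array([-1.96336921e-04,  4.25686936e-04, -3.18352159e-05, -1.58702365e-03,
       -1.75455419e-04,  1.40047518e-03]), 'effort': array([-8.55256494e-04, -5.31812525e+01, -3.52735126e+01,  7.08008185e-02,
        2.44121393e-02, -9.45766601e-05]), 'eef_pos': array([ 197.67031233, -512.97821885,  204.88494258]), 'eef_rot': array([-3.14046157e+00, -4.99387923e-05,  3.67778724e-01]), 'wrist_force': array([ 0.09173505, -0.15306021,  0.33533525]), 'moment': array([ 0.00882327, -0.01078728, -0.00196386]), 'finger_gap': 94.10058323358378}
side {'vertical_fov': 54.40273974861804, 'cx': 284.7416933821701, 'cy': 213.22801264212316, 'rvec': array([ 2.35164854, -0.15825799,  0.04598835]), 'tvec': array([-613.57496675,  141.54313303,  920.80278019])}
top {'vertical_fov': 56.22555239974838, 'cx': 277.27829832098, 'cy': 206.16136042588906, 'rvec': array([ 2.15570912, -2.19295899,  0.10639876]), 'tvec': array([ 24.63751092, 638.43947765, 953.17778346])}
wrist {'vertical_fov': 65.70646984690485, 'cx': 280.02459426385883, 'cy': 212.65317846322, 'rvec': array([-2.3858856 ,  1.63825426,  0.23898043]), 'tvec': array([-548.88576801,  -29.53310156,  393.69944043])}
```

View pics/side0.png

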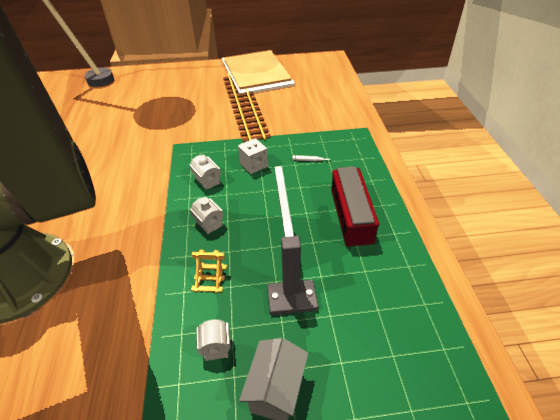

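View pics/top0.png

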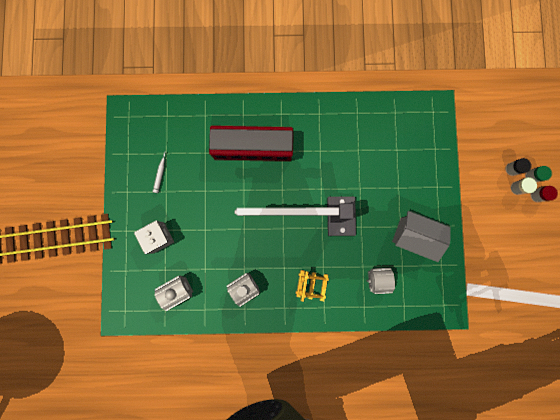

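View pics/wrist0.png

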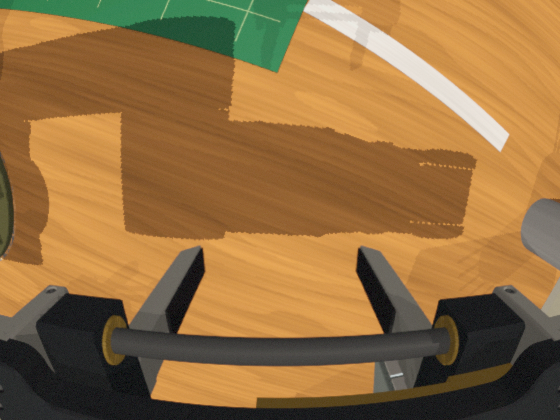

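```bash
cat >> h.py <<'E'
class Cam:
    def __init__(s,fn):
        d=np.load('pics/'+fn+'.npz'); s.img=d['pixels']; f=s.img.shape[0]/2/np.tan(np.radians(d['vertical_fov'])/2)
        s.K=np.array([[f,0,d['cx']],[0,f,d['cy']],[0,0,1.]]); s.R=cv2.Rodrigues(d['rvec'])[0]; s.t=d['tvec']; s.f=f
        s.fish='wrist' in fn
    def proj(s,P):
        C=np.atleast_2d(P)@s.R.T+s.t
        if s.fish:
            r=np.hypot(C[:,0],C[:,1]); th=np.arctan2(r,C[:,2]); k=s.f*th/np.maximum(r,1e-9)
            return np.c_[C[:,0]*k+s.K[0,2],C[:,1]*k+s.K[1,2]]
        p=C@s.K.T; return p[:,:2]/p[:,2:]
    def ray(s,u,v):
        x=(u-s.K[0,2])/s.f; y=(v-s.K[1,2])/s.f
        if s.fish:
            th=np.hypot(x,y); k=np.sin(th)/max(th,1e-9); d=np.array([x*k,y*k,np.cos(th)])
        else: d=np.array([x,y,1])
        return -s.R.T@s.t, s.R.T@d
    def at(s,u,v,z):
        o,d=s.ray(u,v); return o+d*(z-o[2])/d[2]
    def crop(s,fn,u0,v0,w,h,k):
        c=s.img[v0:v0+h,u0:u0+w]; cv2.imwrite('pics/'+fn,cv2.resize(c,None,fx=k,fy=k,interpolation=cv2.INTER_CUBIC))
E
python3 - <<'E'
from h import *
t=Cam('top0')
print('cam',-t.R.T@t.t, -Cam('side0').R.T@Cam('side0').t)
for n,u,v,z in [('tip',237,211,160),('post',346,209,171),('fire',151,236,67),('barrel',173,291,80),('smoke',242,287,80),('cap',381,278,67),('m',107,96,3),('m',467,328,3)]: print(n,t.at(u,v,z).round(0))
t.crop('t0a.png',130,200,160,120,5)
t.crop('t0b.png',280,180,160,120,5)
Cam('side0').crop('s0a.png',175,125,160,120,5)
Cam('side0').crop('s0b.png',175,220,160,140,4)
E
```

```text
cam [ 545.87775135   17.59586994 1009.19162025] [ 548.4309904  -626.17385176  742.64137677]
tip [617. 102. 160.]
post [ 617. -133.  171.]
fire [569. 317.  67.]
barrel [440. 260.  80.]
smoke [446.  99.  80.]
cap [ 460. -229.   67.]
m [941. 458.   3.]
m [ 327. -455.    3.]
```

View pics/t0a.png

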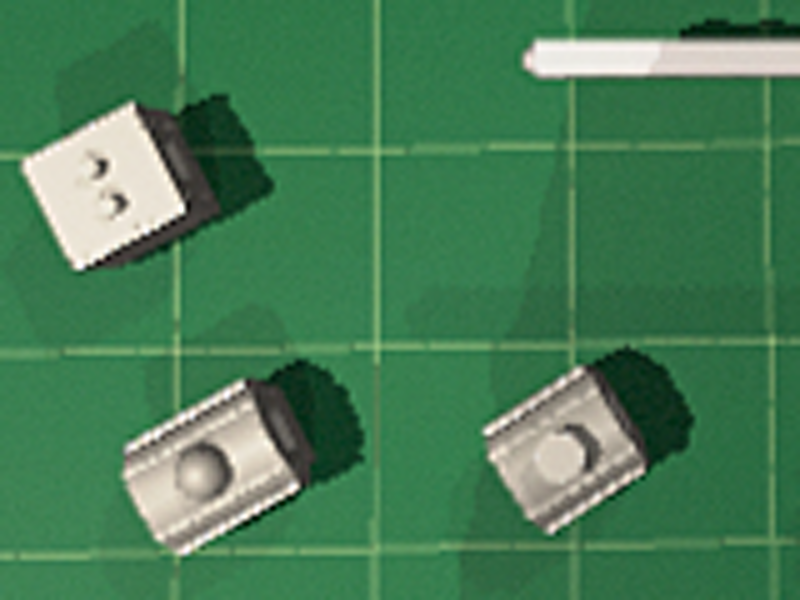

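View pics/t0b.png

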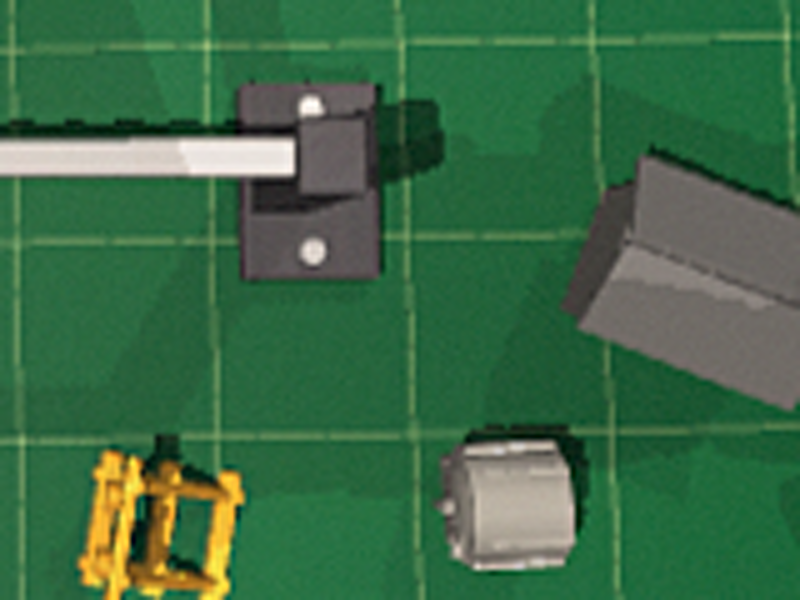

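View pics/s0a.png

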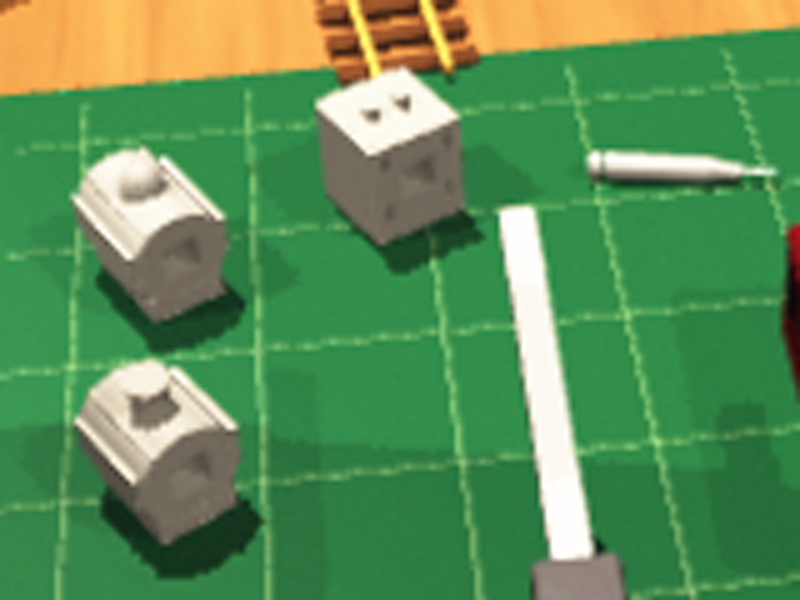

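View pics/s0b.png

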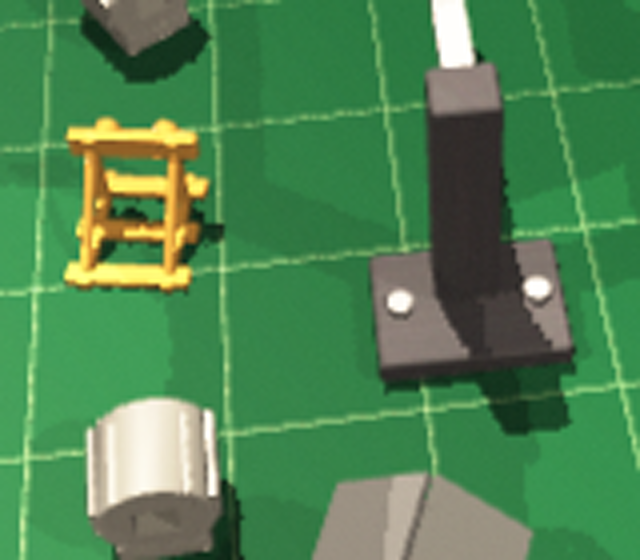

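```bash
cat > fit.py <<'E'
from h import *
from scipy.optimize import minimize
def prism(sec,L):
    s=np.array(sec,float); return np.vstack([np.c_[s[:,0],np.full(len(s),y),s[:,1]] for y in (-L/2,L/2)])
a=np.linspace(0,2*np.pi,48); drum=[(28*np.cos(t),36+28*np.sin(t)) for t in a]+[(-22,0),(22,0),(29.5,27),(-29.5,27),(29.5,49),(-29.5,49)]
def disc(r,z0,z1): return np.array([(r*np.cos(t),r*np.sin(t),z) for t in a for z in (z0,z1)])
M={'firebox':[prism([(-29.5,0),(29.5,0),(29.5,64),(-29.5,64)],60)],
'barrel':[prism(drum,70)],'smokebox':[prism(drum,60)],'front_cap':[prism(drum,48)],
'bar':[np.array([(x,y,z) for x in(-7.5,7.5) for y in(-104,116) for z in(142.5,157.5)]+[(x,121,150+z) for x in(-5,5) for z in (-5,5)])]}
def pose(P,p,z=3.):
    c,s=np.cos(p[2]),np.sin(p[2]); return np.c_[c*P[:,0]-s*P[:,1]+p[0],s*P[:,0]+c*P[:,1]+p[1],P[:,2]+z]
def mask(cam,box,sat=90,val=70):
    u,v,w,h=box; hsv=cv2.cvtColor(cam.img[v:v+h,u:u+w],cv2.COLOR_BGR2HSV)
    return ((hsv[...,1]<sat)&(hsv[...,2]>val)).astype(float)
def sil(cam,box,name,p,k=8,z=3.):
    u,v,w,h=box; im=np.zeros((h*k,w*k),np.uint8)
    for P in M[name]:
        q=(cam.proj(pose(P,p,z))-[u-.5,v-.5])*k-.5
        cv2.fillConvexPoly(im,cv2.convexHull(np.round(q*16).astype(np.int32)),255,shift=4)
    return cv2.resize(im,(w,h),interpolation=cv2.INTER_AREA)/255.
def fit(name,p0,items,z=3.):
    def cost(p): return sum(np.abs(sil(c,b,name,p,z=z)-m).sum()/max(m.sum(),1) for c,b,m in items)
    S=np.array([p0]+[np.array(p0)+d for d in ([6,0,0],[0,6,0],[0,0,.12])])
    r=minimize(cost,p0,method='Nelder-Mead',options=dict(initial_simplex=S,xatol=.01,fatol=1e-5,maxiter=400)); return r.x,r.fun
E
python3 - <<'E'
from fit import *
t,s=Cam('top0'),Cam('side0')
def bb(cam,name,p,m=8):
    q=cam.proj(pose(M[name][0],p)); a=np.floor(q.min(0)).astype(int)-m; b=np.ceil(q.max(0)).astype(int)+m; return (*a,*(b-a))
G={'firebox':(560,310,.45),'barrel':(440,258,.5),'smokebox':(446,99,.55),'front_cap':(460,-225,0)}
for n,p in G.items():
    its=[]
    for tag,c in(('t',t),('s',s)):
        b=bb(c,n,p); m=mask(c,b); 
        if n=='firebox' and tag=='s': m[:12]*=1
        its.append((c,b,m)); cv2.imwrite(f'pics/m_{n}_{tag}.png',cv2.resize(np.hstack([c.img[b[1]:b[1]+b[3],b[0]:b[0]+b[2]],cv2.cvtColor((m*255).astype(np.uint8),cv2.COLOR_GRAY2BGR)]),None,fx=5,fy=5,interpolation=0))
    for w,i in(('both',its),('top',its[:1]),('side',its[1:])):
        x,f=fit(n,p,i); print(n,w,x.round(3),round(f,3))
E
```

```text
firebox both [5.67984e+02 3.21038e+02 4.79000e-01] 0.289
firebox top [5.67390e+02 3.21538e+02 4.78000e-01] 0.235
firebox side [5.68717e+02 3.20133e+02 4.75000e-01] 0.046
barrel both [432.287 271.679   0.475] 0.383
barrel top [431.206 272.193   0.502] 0.252
barrel side [433.176 271.193   0.471] 0.117
smokebox both [437.776 102.456   0.53 ] 0.243
smokebox top [436.665 102.229   0.552] 0.159
smokebox side [438.796 102.222   0.526] 0.064
front_cap both [ 4.52819e+02 -2.36087e+02  2.70000e-02] 0.126
front_cap top [ 4.52048e+02 -2.36350e+02  2.40000e-02] 0.052
front_cap side [ 4.53345e+02 -2.35625e+02  3.90000e-02] 0.06
```

```bash
python3 - <<'E'
from fit import *
t,s=Cam('top0'),Cam('side0')
# bar edges in top: per column, bright band; compare to predicted for given x
p0=(617,-12,0)
from scipy.optimize import minimize
for val in (120,150):
    b=(228,195,100,32); m=mask(t,b,80,val)
    # top, only columns up to 328
    print('top',fit('bar',p0,[(t,b,m)]))
    b2=(265,155,40,75); m2=mask(s,b2,80,val); print('side',fit('bar',p0,[(s,b2,m2)]))
    print('both',fit('bar',p0,[(t,b,m),(s,b2,m2)]))
cv2.imwrite('pics/mb.png',cv2.resize(m2*255,None,fx=6,fy=6,interpolation=0))
# mark fit overlay
for z in (0,):
    x=fit('bar',p0,[(t,b,m),(s,b2,m2)])[0]
    for c,fn,bx in((t,'ovt.png',(225,180,140,60)),(s,'ovs.png',(260,150,60,100))):
        im=cv2.resize(c.img,None,fx=4,fy=4,interpolation=cv2.INTER_CUBIC)
        q=c.proj(pose(M['bar'][0],x)); q=(q+.5)*4-.5
        post=np.array([(X,Y,Z) for X in(-17,17) for Y in(-135,-105) for Z in(168,)]); 
        q=np.vstack([q,(c.proj(pose(post,x))+.5)*4-.5])
        for a in q: cv2.circle(im,tuple(int(v) for v in a.round()),2,(0,0,255),-1)
        cv2.imwrite('pics/'+fn,im[bx[1]*4:(bx[1]+bx[3])*4,bx[0]*4:(bx[0]+bx[2])*4])
E
```

```text
top (array([ 6.16069506e+02, -1.26119479e+01, -1.00833107e-02]), np.float64(0.08356453028972782))
side (array([ 6.17271023e+02, -1.10755521e+01, -1.29791068e-02]), np.float64(0.17061750073163592))
both (array([ 6.16612626e+02, -1.15583924e+01, -1.66052269e-02]), np.float64(0.2792182876467337))
top (array([ 6.15953513e+02, -1.39275313e+01, -1.68915205e-02]), np.float64(0.07475792786250303))
side (array([ 6.17419535e+02, -1.10986311e+01, -1.22944362e-02]), np.float64(0.16085742771684947))
both (array([ 6.16622225e+02, -1.15652099e+01, -1.68296622e-02]), np.float64(0.2726929089275384))[ WARN:0@1.165] global loadsave.cpp:1063 imwrite_ Unsupported depth image for selected encoder is fallbacked to CV_8U.
```

View pics/ovt.png

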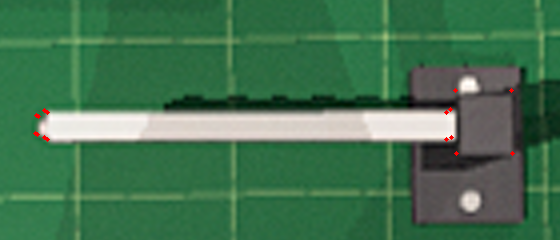

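View pics/ovs.png

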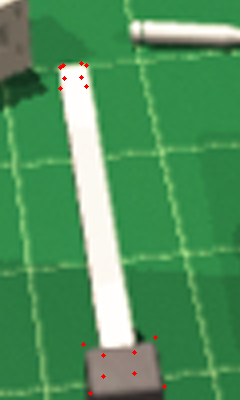

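Emit:
jog_arm --pt "0.37 0.834 -0.03 0 0 0.803 1" --pt "0.37 0.834 -0.03 0 0 0.803 1" --pt "0.37 0.834 -0.03 0 0 0.803 1" --pt "0.37 0.834 -0.03 0 0 0.803 1" --pt "0.37 0.834 -0.03 0 0 0.803 1" --pt "0.37 0.834 -0.03 0 0 0.803 1" --pt "0.37 0.834 -0.03 0 0 0.803 1" --pt "0.37 0.834 -0.03 0 0 0.803 1" --pt "0.37 0.834 -0.03 0 0 0.803 1" --pt "0.37 0.834 -0.03 0 0 0.803 1" --grip_force 40

```text
clock: 1.4
eef_pos: [451.5, 60.0, 184.9]
eef_rot: [3.141, 0.0, 2.053]
wrist_force: [0.6, -0.4, 0.2]
finger_gap: 94.2
```

```bash
python3 - <<'E'
from h import *
c=snap('wrist','wrist1.png'); print(manip.read_state()['eef_pos'],manip.read_state()['qd'].round(2))
E
```

```text
[452.98347507  65.10232927 184.50826919] [-0.13 -0.04  0.05 -0.01 -0.   -0.17]
```

View pics/wrist1.png

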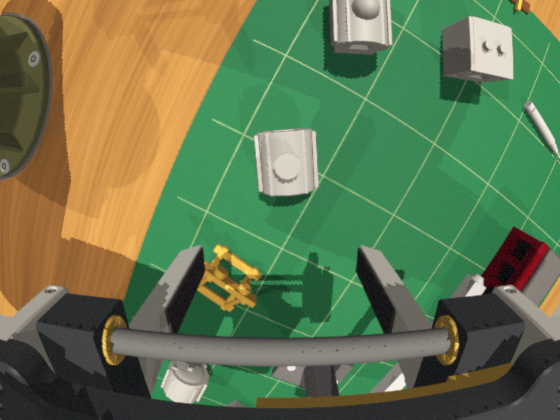

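Emit:
jog_arm --pt "0.115 0.256 -0.05 0 0 0 1" --pt "0.115 0.256 -0.05 0 0 0 1" --pt "0.115 0.256 -0.05 0 0 0 1" --pt "0.115 0.256 -0.05 0 0 0 1" --pt "0.115 0.256 -0.06 0 0 0 1" --pt "0.115 0.256 -0.065 0 0 0 1" --pt "0.115 0.256 -0.09 0 0 0 1" --pt "0.115 0.256 -0.13 0 0 0 1" --pt "0.115 0.256 -0.145 0 0 0 1" --pt "0.115 0.256 -0.145 0 0 0 1"

```text
clock: 2.7
eef_pos: [565.9, 313.2, 39.9]
eef_rot: [-3.141, 0.0, 2.049]
wrist_force: [-0.4, 1.2, 0.5]
finger_gap: 93.9
```

```bash
python3 - <<'E'
from h import *
c=snap('wrist','wrist2.png'); s=manip.read_state(); print(s['eef_pos'],s['eef_rot'])
c=snap('top','top2.png')
E
```

```text
[566.50959887 313.57570786  41.04100825] [ 3.14067784e+00 -7.85734617e-06  2.04913029e+00]
```

View pics/wrist2.png

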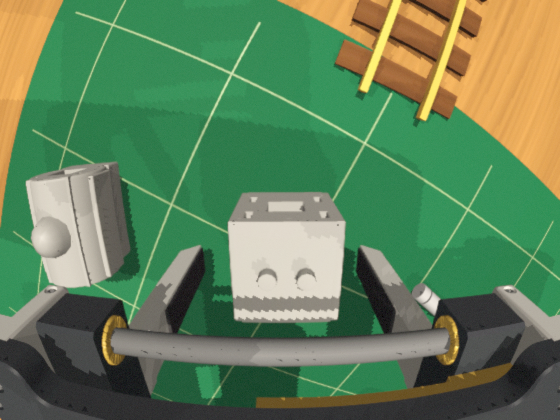

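Emit:
jog_arm --pt "0.0015 0.0075 -0.018 0 0 0 1" --pt "0.0015 0.0075 -0.0185 0 0 0 1" --pt "0.0015 0.0075 -0.0185 0 0 0 1" --pt "0.0015 0.0075 -0.0185 0 0 0 0" --pt "0.0015 0.0075 -0.0185 0 0 0 0" --pt "0.0015 0.0075 -0.0185 0 0 0 0" --pt "0.0015 0.0075 -0.0185 0 0 0 0" --pt "0.0015 0.0075 -0.0185 0 0 0 0" --pt "0.0015 0.0075 -0.0185 0 0 0 0" --pt "0.0015 0.0075 -0.0185 0 0 0 0" --grip_force 40

```text
clock: 4.05
eef_pos: [567.5, 321.2, 21.5]
eef_rot: [-3.141, 0.0, 2.05]
wrist_force: [-1.7, -2.3, 2.5]
finger_gap: 58.8
```

Emit:
jog_arm --pt "0 0 0.05 0 0 0 0" --pt "0 0 0.1 0 0 0 0" --pt "0.02 -0.05 0.114 0 0 -0.08 0" --pt "0.035 -0.1 0.114 0 0 -0.16 0" --pt "0.052 -0.14 0.114 0 0 -0.237 0" --pt "0.052 -0.156 0.114 0 0 -0.237 0" --pt "0.052 -0.156 0.114 0 0 -0.237 0" --pt "0.052 -0.156 0.114 0 0 -0.237 0" --pt "0.052 -0.156 0.114 0 0 -0.237 0" --pt "0.052 -0.156 0.114 0 0 -0.237 0"

```text
clock: 5.3
eef_pos: [619.4, 166.1, 135.4]
eef_rot: [-3.142, -0.0, 1.555]
wrist_force: [0.5, -0.6, -2.3]
finger_gap: 58.7
```

```bash
python3 - <<'E'
from h import *
s=manip.read_state(); print(s['eef_pos'],s['eef_rot'],s['wrist_force'])
for n in('wrist','top','side'): snap(n,n+'3.png')
a=Cam('top3'); a.crop('t3.png',200,180,140,70,5); b=Cam('side3'); b.crop('s3.png',230,100,120,120,5)
E
```

```text
[619.36939864 166.06804033 135.35905683] [-3.14152698e+00 -6.69958198e-05  1.55452603e+00] [ 0.47675002 -0.6221361  -2.34607278]
```

View pics/wrist3.png

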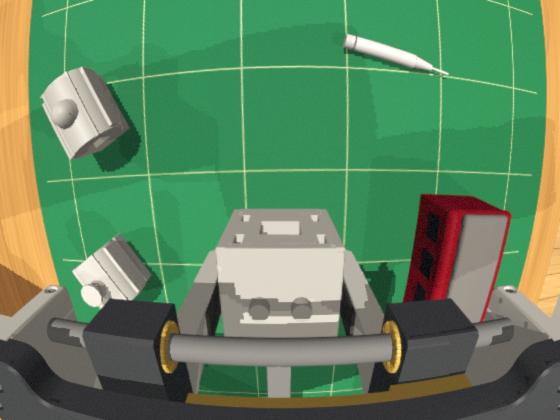

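View pics/s3.png

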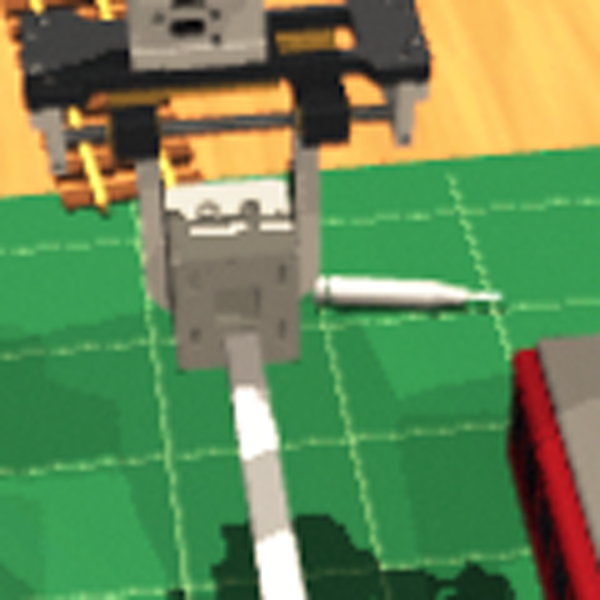

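View pics/t3.png

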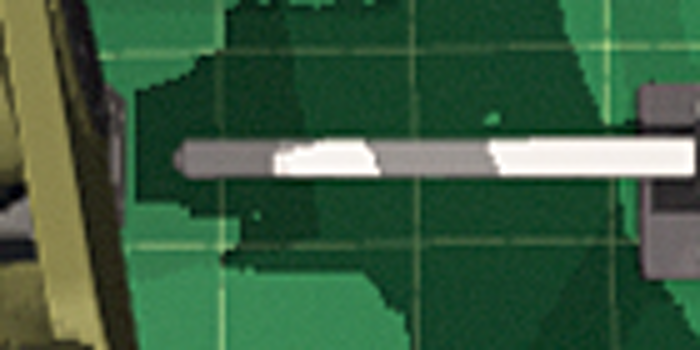

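```bash
python3 - <<'E'
from fit import *
s=Cam('side3')
p=(619.4,166.1,-.0165)
q=s.proj(pose(np.array([(-29.5,-30,0),(29.5,-30,0),(-29.5,-30,64),(29.5,-30,64)]),p,116.9)); print(((q-[230,100]+.5)*5-.5).round(1))
s.crop('s3b.png',258,130,40,50,14)
bar=np.array([(x,121,150+z) for x in(-5,5) for z in (-5,5)]+[(x,116,150+z) for x in(-7.5,7.5) for z in (-7.5,7.5)])
im=cv2.imread('pics/s3b.png')
for P,pp,z,col in((np.array([(x,-30,zz) for x in(-29.5,29.5) for zz in(0,64)]+[(x,-30,36+zz) for x in(-10.5,10.5) for zz in(-10.5,10.5)]),p,116.9,(0,0,255)),(bar,(616.6,-11.6,-.0165),3,(255,0,0))):
    for a in s.proj(pose(P,pp,z)): cv2.circle(im,tuple(int(v) for v in ((a-[258,130]+.5)*14)),3,col,-1)
cv2.imwrite('pics/s3c.png',im)
E
```

```text
[[175.3 368.3]
 [297.2 358.2]
 [168.5 259.9]
 [296.3 249.9]]
```

View pics/s3c.png

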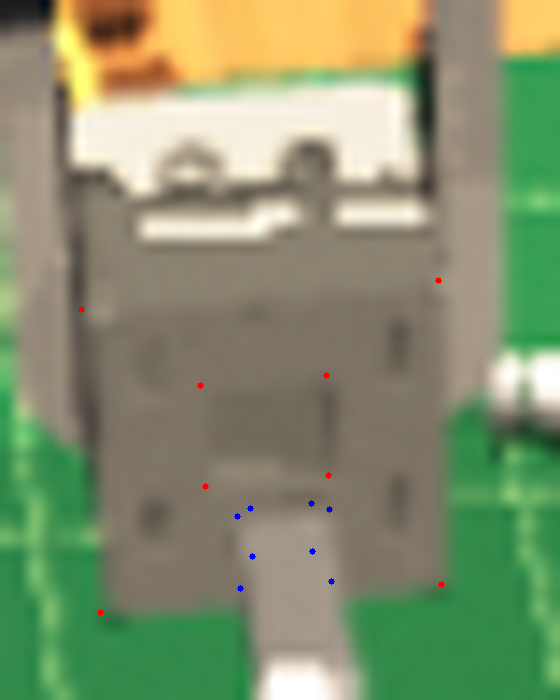

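Emit:
jog_arm --pt "-0.0002 -0.015 0 0 0 0 0" --pt "-0.0005 -0.03 0 0 0 0 0" --pt "-0.0007 -0.04 0 0 0 0 0" --pt "-0.0008 -0.047 0 0 0 0 0" --pt "-0.0009 -0.054 0 0 0 0 0" --pt "-0.0011 -0.065 0 0 0 0 0" --pt "-0.0013 -0.08 0 0 0 0 0" --pt "-0.0016 -0.1 0 0 0 0 0" --pt "-0.0016 -0.1 0 0 0 0 0" --pt "-0.0016 -0.1 0 0 0 0 0"

```text
clock: 6.7
eef_pos: [618.0, 65.1, 135.5]
eef_rot: [3.142, -0.0, 1.553]
wrist_force: [0.4, 0.1, -2.9]
finger_gap: 59.1
```

```bash
python3 - <<'E'
from h import *
for n in('top','side','wrist'): snap(n,n+'4.png')
s=manip.read_state(); print(s['eef_pos'],s['eef_rot'],s['wrist_force'],s['moment'])
Cam('side4').crop('s4.png',230,110,120,150,4)
E
```

```text
[617.95136863  65.66233512 135.4052815 ] [-3.14158605e+00 -5.09065009e-05  1.55371045e+00] [-0.42712699 -0.33900847 -2.43864032] [ 0.02226058 -0.05287251 -0.01922453]
```

View pics/s4.png

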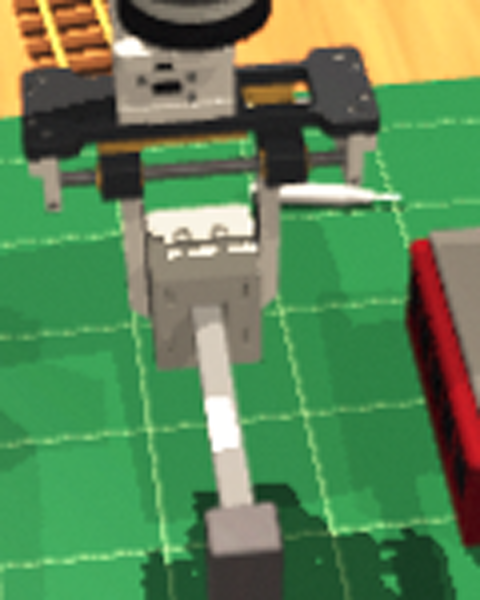

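View pics/wrist4.png

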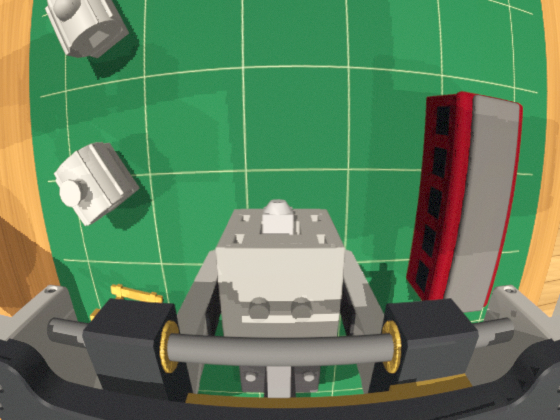

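Emit:
jog_arm --pt "-0.0003 -0.025 0 0 0 0 0" --pt "-0.0008 -0.05 0 0 0 0 0" --pt "-0.0012 -0.08 0 0 0 0 0" --pt "-0.0018 -0.11 0 0 0 0 0" --pt "-0.0022 -0.13 0 0 0 0 0" --pt "-0.0024 -0.142 0 0 0 0 0" --pt "-0.0025 -0.147 0 0 0 0 0" --pt "-0.0025 -0.15 0 0 0 0 0" --pt "-0.0025 -0.152 0 0 0 0 0" --pt "-0.0025 -0.153 0 0 0 0 0"

```text
clock: 8.1
eef_pos: [615.5, -86.1, 135.5]
eef_rot: [-3.141, -0.002, 1.554]
wrist_force: [-1.3, 11.3, -0.5]
finger_gap: 58.4
```

```bash
python3 - <<'E'
from h import *
snap('side','side5.png')
s=manip.read_state(); print(s['eef_pos'],s['eef_rot'],s['wrist_force'],s['moment'])
Cam('side5').crop('s5.png',255,180,80,80,8)
E
```

```text
[615.48720619 -86.12618883 135.46537719] [-3.14132448e+00 -2.02855275e-03  1.55435992e+00] [ 0.13223174  8.46407983 -0.61758953] [1.21070014 0.03262663 0.02824549]
```

View pics/s5.png

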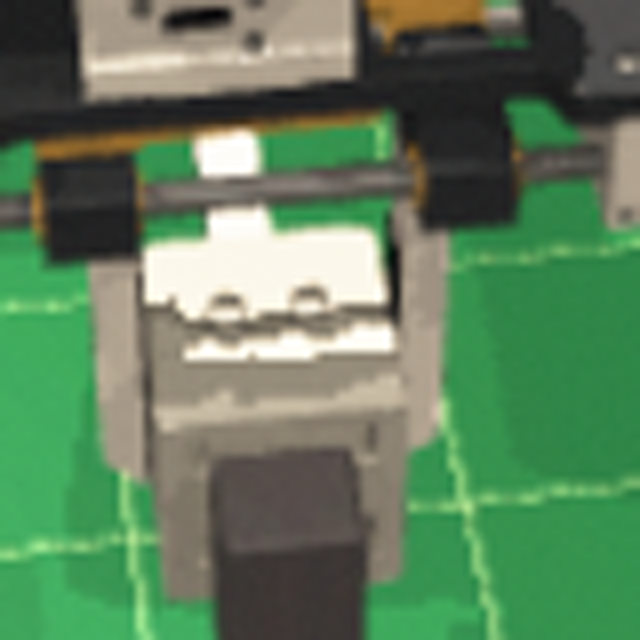

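Emit:
jog_arm --pt "0 0.0005 -0.0025 0 0 0 0" --pt "0 0.0005 -0.0025 0 0 0 1" --pt "0 0.0005 -0.0025 0 0 0 1" --pt "0 0.0005 -0.0025 0 0 0 1" --pt "0 0.0005 -0.0025 0 0 0 1" --pt "0 0.0005 0.02 0 0 0 1" --pt "0 0.0005 0.05 0 0 0 1" --pt "0 0.0005 0.075 0 0 0 1" --pt "-0.02 0.04 0.08 0 0 0.03 1" --pt "-0.045 0.09 0.08 0 0 0.08 1"

```text
clock: 9.4
eef_pos: [570.1, 2.7, 215.7]
eef_rot: [3.141, 0.0, 1.722]
wrist_force: [-0.0, 0.5, -0.1]
finger_gap: 93.9
```

```bash
python3 - <<'E'
from h import *
snap('side','side6.png')
s=manip.read_state(); print(s['eef_pos'],s['eef_rot'],s['wrist_force'],s['finger_gap'])
Cam('side6').crop('s6.png',255,160,100,100,6)
E
```

```text
[567.6958486    7.89646512 215.86398043] [ 3.14142317e+00 -1.24024930e-03  1.73146648e+00] [-2.82133762  4.49893518 -0.08584231] 93.69285055816512
```

View pics/s6.png

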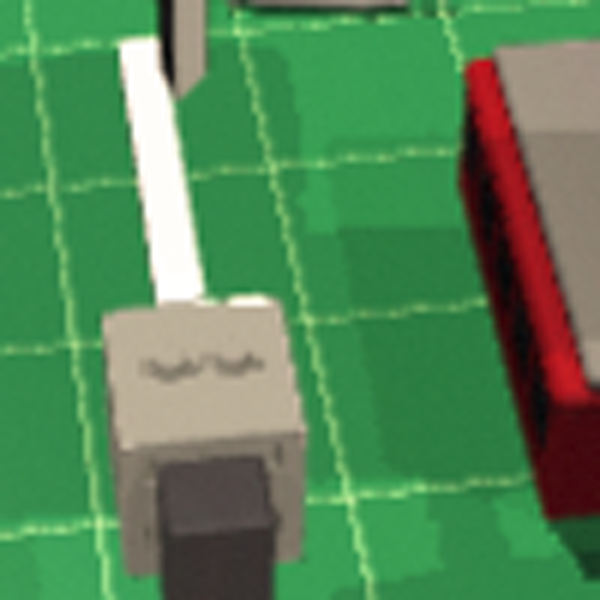

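Emit:
jog_arm --pt "-0.032 0.06 -0.02 0 0 0.07 1" --pt "-0.064 0.12 -0.04 0 0 0.155 1" --pt "-0.096 0.18 -0.06 0 0 0.155 1" --pt "-0.125 0.235 -0.08 0 0 0.155 1" --pt "-0.136 0.265 -0.09 0 0 0.155 1" --pt "-0.136 0.265 -0.1 0 0 0.155 1" --pt "-0.136 0.265 -0.12 0 0 0.155 1" --pt "-0.136 0.265 -0.15 0 0 0.155 1" --pt "-0.136 0.265 -0.17 0 0 0.155 1" --pt "-0.136 0.265 -0.17 0 0 0.155 1"

```text
clock: 10.7
eef_pos: [434.3, 266.3, 44.5]
eef_rot: [-3.139, 0.0, 2.045]
wrist_force: [0.4, 0.6, 1.0]
finger_gap: 93.5
```

```bash
python3 - <<'E'
from h import *
snap('wrist','wrist7.png')
s=manip.read_state(); print(s['eef_pos'],s['eef_rot'],s['wrist_force'],s['finger_gap'])
E
```

```text
[434.83305003 266.72116543  45.56567942] [-3.14112079e+00  4.60482489e-05  2.04459953e+00] [ 0.45091775 -0.68932083  1.22973066] 93.9441667933457
```

View pics/wrist7.png

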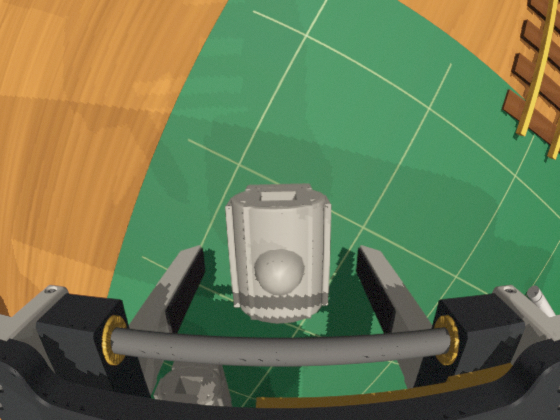

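Emit:
jog_arm --pt "-0.0022 0.005 -0.02 0 0 0 1" --pt "-0.0022 0.005 -0.024 0 0 0 1" --pt "-0.0022 0.005 -0.024 0 0 0 1" --pt "-0.0022 0.005 -0.024 0 0 0 0" --pt "-0.0022 0.005 -0.024 0 0 0 0" --pt "-0.0022 0.005 -0.024 0 0 0 0" --pt "-0.0022 0.005 -0.024 0 0 0 0" --pt "-0.0022 0.005 -0.024 0 0 0 0" --pt "-0.0022 0.005 -0.024 0 0 0 0" --pt "-0.0022 0.005 -0.024 0 0 0 0" --grip_force 40

```text
clock: 12.0
eef_pos: [432.2, 272.3, 21.5]
eef_rot: [-3.141, 0.0, 2.045]
wrist_force: [-2.6, -1.4, 5.4]
finger_gap: 58.8
```

Emit:
jog_arm --pt "0 0 0.05 0 0 0 0" --pt "0 0 0.1 0 0 0 0" --pt "0.04 -0.02 0.114 0 0 -0.06 0" --pt "0.08 -0.04 0.114 0 0 -0.12 0" --pt "0.12 -0.06 0.114 0 0 -0.18 0" --pt "0.16 -0.085 0.114 0 0 -0.2345 0" --pt "0.18 -0.1 0.114 0 0 -0.2345 0" --pt "0.1874 -0.1 0.114 0 0 -0.2345 0" --pt "0.1874 -0.1 0.114 0 0 -0.2345 0" --pt "0.1874 -0.1 0.114 0 0 -0.2345 0"

```text
clock: 13.25
eef_pos: [619.0, 173.1, 135.4]
eef_rot: [-3.141, -0.0, 1.555]
wrist_force: [-0.1, 0.5, -2.1]
finger_gap: 58.5
```

```bash
python3 - <<'E'
from h import *
snap('side','side8.png')
s=manip.read_state(); print(s['eef_pos'],s['eef_rot'],s['wrist_force'],s['finger_gap'])
Cam('side8').crop('s8.png',240,120,80,80,8)
E
```

```text
[619.07510834 173.0329976  135.50123376] [-3.14149511e+00 -5.02908930e-05  1.55533844e+00] [-0.43989643  0.41733877 -2.60738428] 58.893186673224534
```

View pics/s8.png

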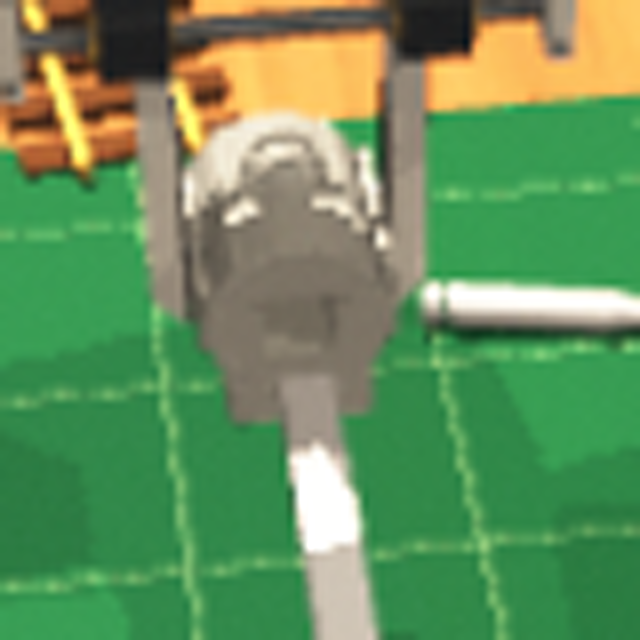

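Emit:
jog_arm --pt "0.0003 -0.015 0 0 0 0 0" --pt "0 -0.028 0 0 0 0 0" --pt "-0.0003 -0.038 0 0 0 0 0" --pt "-0.0004 -0.045 0 0 0 0 0" --pt "-0.0005 -0.055 0 0 0 0 0" --pt "-0.0007 -0.07 0 0 0 0 0" --pt "-0.001 -0.09 0 0 0 0 0" --pt "-0.0014 -0.115 0 0 0 0 0" --pt "-0.0019 -0.14 0 0 0 0 0" --pt "-0.0019 -0.14 0 0 0 0 0"

```text
clock: 14.55
eef_pos: [617.7, 30.0, 135.5]
eef_rot: [3.142, 0.0, 1.552]
wrist_force: [0.7, 0.2, -4.1]
finger_gap: 58.8
```

```bash
python3 - <<'E'
from h import *
snap('wrist','wrist9.png')
s=manip.read_state(); print(s['eef_pos'],s['eef_rot'],s['wrist_force'],s['moment'])
E
```

```text
[617.73323421  31.17725071 135.46757055] [ 3.14157274e+00 -8.81822208e-05  1.55262758e+00] [ 0.12864544  0.31480312 -2.86850135] [ 0.00266831 -0.09980026 -0.03004656]
```

View pics/wrist9.png

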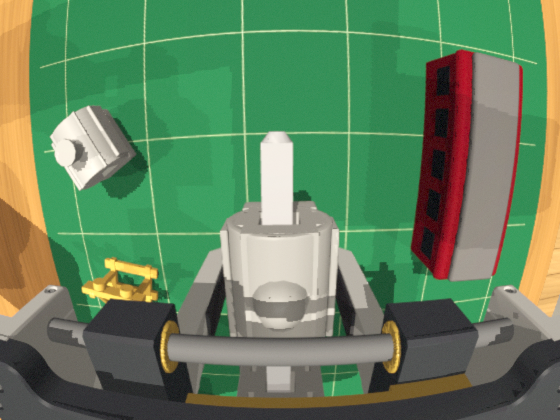

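Emit:
jog_arm --pt "-0.0003 -0.015 0 0 0 0 0" --pt "-0.0006 -0.03 0 0 0 0 0" --pt "-0.0008 -0.04 0 0 0 0 0" --pt "-0.0009 -0.047 0 0 0 0 0" --pt "-0.001 -0.05 0 0 0 0 0" --pt "-0.001 -0.052 0 0 0 0 0" --pt "-0.001 -0.053 0 0 0 0 0" --pt "-0.001 -0.054 0 0 0 0 0" --pt "-0.001 -0.055 0 0 0 0 0" --pt "-0.001 -0.055 0 0 0 0 0"

```text
clock: 15.85
eef_pos: [616.7, -21.1, 135.4]
eef_rot: [-3.141, -0.002, 1.555]
wrist_force: [-0.8, 9.4, -1.4]
finger_gap: 58.5
```

```bash
python3 - <<'E'
from h import *
snap('side','side10.png')
s=manip.read_state(); print(s['eef_pos'],s['eef_rot'],s['wrist_force'],s['moment'])
Cam('side10').crop('s10.png',255,160,80,100,6)
E
```

```text
[616.6787679  -21.12356614 135.4397374 ] [-3.14125070e+00 -2.23639797e-03  1.55482183e+00] [-1.66248081 10.44789427 -1.05169186] [ 1.66575156  0.12921595 -0.21428725]
```

View pics/s10.png

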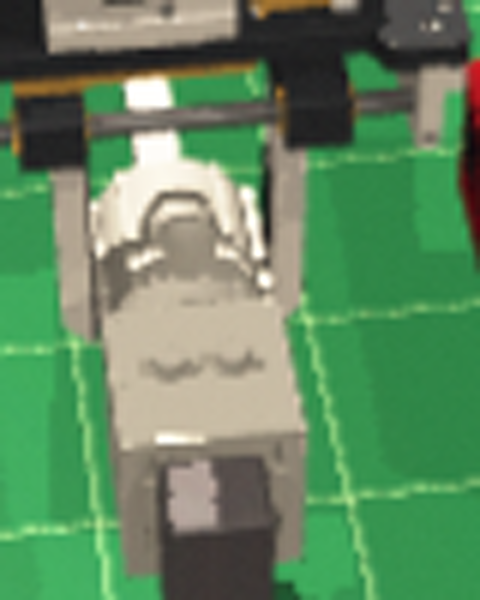

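Emit:
jog_arm --pt "0 0.0005 -0.0025 0 0 0 0" --pt "0 0.0005 -0.0025 0 0 0 1" --pt "0 0.0005 -0.0025 0 0 0 1" --pt "0 0.0005 -0.0025 0 0 0 1" --pt "0 0.0005 -0.0025 0 0 0 1" --pt "0 0.0005 0.02 0 0 0 1" --pt "0 0.0005 0.05 0 0 0 1" --pt "0 0.0005 0.075 0 0 0 1" --pt "-0.035 0.025 0.08 0 0 0.04 1" --pt "-0.08 0.055 0.08 0 0 0.1 1"

```text
clock: 17.15
eef_pos: [536.1, 32.5, 215.6]
eef_rot: [3.141, 0.0, 1.766]
wrist_force: [0.7, 0.7, 0.3]
finger_gap: 93.7
```

```bash
python3 - <<'E'
from h import *
snap('side','side11.png')
s=manip.read_state(); print(s['eef_pos'],s['eef_rot'],s['wrist_force'],s['finger_gap'])
Cam('side11').crop('s11.png',240,150,100,120,5)
E
```

```text
[531.4285322   35.49543494 215.097807  ] [-3.13965354e+00 -1.14611088e-03  1.77544798e+00] [-0.62658255  1.76951439  0.99086206] 93.97068672446258
```

View pics/s11.png

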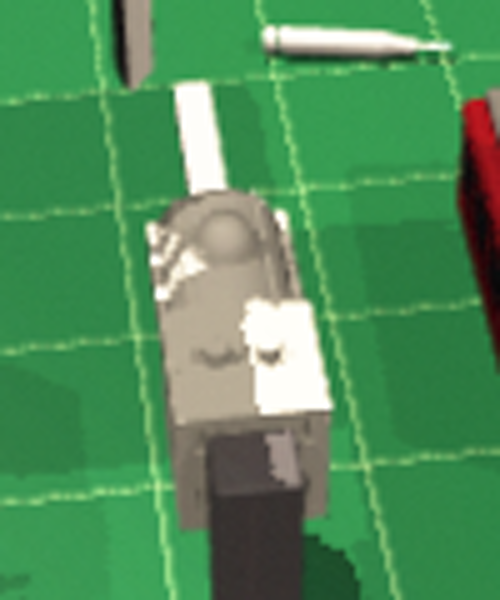

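Emit:
jog_arm --pt "-0.035 0.025 -0.02 0 0 0.08 1" --pt "-0.07 0.05 -0.05 0 0 0.16 1" --pt "-0.09 0.065 -0.08 0 0 0.16 1" --pt "-0.099 0.07 -0.09 0 0 0.16 1" --pt "-0.099 0.07 -0.1 0 0 0.16 1" --pt "-0.099 0.07 -0.12 0 0 0.16 1" --pt "-0.099 0.07 -0.14 0 0 0.16 1" --pt "-0.099 0.07 -0.16 0 0 0.16 1" --pt "-0.099 0.07 -0.172 0 0 0.16 1" --pt "-0.099 0.07 -0.172 0 0 0.16 1"

```text
clock: 18.45
eef_pos: [438.1, 102.0, 43.1]
eef_rot: [-3.141, -0.0, 2.098]
wrist_force: [0.1, -0.1, -0.2]
finger_gap: 94.1
```

```bash
python3 - <<'E'
from h import *
snap('wrist','wrist12.png')
s=manip.read_state(); print(s['eef_pos'],s['eef_rot'],s['wrist_force'],s['finger_gap'])
E
```

```text
[438.29725608 102.09592221  43.70907704] [3.14135887e+00 1.14968408e-04 2.09838661e+00] [ 0.95575339 -0.44760953  0.43678044] 94.12951511261537
```

View pics/wrist12.png

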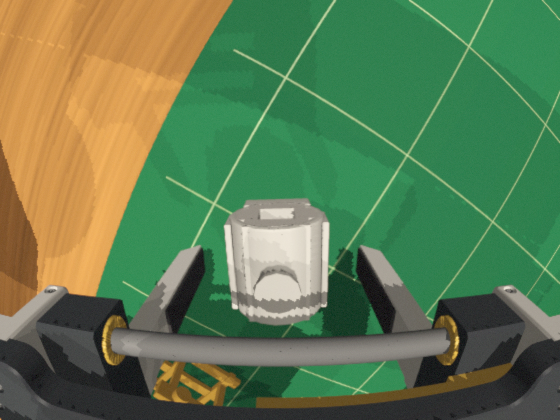

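Emit:
jog_arm --pt "-0.0004 0.0003 -0.018 0 0 0 1" --pt "-0.0004 0.0003 -0.022 0 0 0 1" --pt "-0.0004 0.0003 -0.022 0 0 0 1" --pt "-0.0004 0.0003 -0.022 0 0 0 0" --pt "-0.0004 0.0003 -0.022 0 0 0 0" --pt "-0.0004 0.0003 -0.022 0 0 0 0" --pt "-0.0004 0.0003 -0.022 0 0 0 0" --pt "-0.0004 0.0003 -0.022 0 0 0 0" --pt "-0.0004 0.0003 -0.022 0 0 0 0" --pt "-0.0004 0.0003 -0.022 0 0 0 0" --grip_force 40

```text
clock: 19.75
eef_pos: [437.4, 102.6, 21.5]
eef_rot: [-3.142, 0.0, 2.099]
wrist_force: [-2.5, -0.8, 4.7]
finger_gap: 58.8
```

Emit:
jog_arm --pt "0 0 0.05 0 0 0 0" --pt "0.01 0.03 0.095 0 0 -0.05 0" --pt "0.04 0.0645 0.114 0 0 -0.13 0" --pt "0.08 0.067 0.114 0 0 -0.2 0" --pt "0.12 0.067 0.114 0 0 -0.26 0" --pt "0.155 0.067 0.114 0 0 -0.26 0" --pt "0.175 0.067 0.114 0 0 -0.26 0" --pt "0.182 0.067 0.114 0 0 -0.26 0" --pt "0.182 0.067 0.114 0 0 -0.26 0" --pt "0.182 0.067 0.114 0 0 -0.26 0"

```text
clock: 21.0
eef_pos: [618.8, 169.7, 135.5]
eef_rot: [-3.141, 0.0, 1.555]
wrist_force: [-1.0, -0.4, -2.4]
finger_gap: 59.1
```

```bash
python3 - <<'E'
from h import *
snap('side','side13.png')
s=manip.read_state(); print(s['eef_pos'],s['eef_rot'],s['wrist_force'],s['finger_gap'])
Cam('side13').crop('s13.png',240,120,80,80,8)
E
```

```text
[618.84903854 169.70224467 135.5881607 ] [ 3.14157817e+00 -9.21432914e-06  1.55458244e+00] [ 1.01635701  0.04251349 -2.17412224] 58.73142437797402
```

View pics/s13.png

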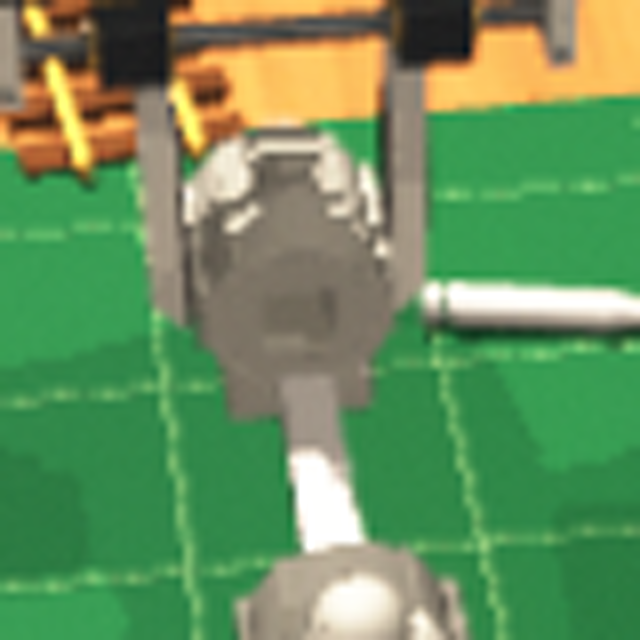

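Emit:
jog_arm --pt "0.0005 -0.015 0 0 0 0 0" --pt "0.0003 -0.028 0 0 0 0 0" --pt "0.0002 -0.036 0 0 0 0 0" --pt "0.0001 -0.043 0 0 0 0 0" --pt "0 -0.05 0 0 0 0 0" --pt "-0.0003 -0.062 0 0 0 0 0" --pt "-0.0005 -0.078 0 0 0 0 0" --pt "-0.0008 -0.095 0 0 0 0 0" --pt "-0.001 -0.108 0 0 0 0 0" --pt "-0.001 -0.108 0 0 0 0 0"

```text
clock: 22.3
eef_pos: [618.4, 60.5, 135.5]
eef_rot: [3.141, -0.0, 1.553]
wrist_force: [-0.4, 0.4, -2.5]
finger_gap: 58.5
```

```bash
python3 - <<'E'
from h import *
s=manip.read_state(); print(s['eef_pos'],s['eef_rot'],s['wrist_force'],s['moment'])
E
```

```text
[618.4342382   60.48362435 135.48197475] [ 3.14149406e+00 -1.26089612e-05  1.55284832e+00] [-0.42751101  0.3962944  -2.47794588] [-0.10033605 -0.11087131  0.00501925]
```

Emit:
jog_arm --pt "-0.0001 -0.007 0 0 0 0 0" --pt "-0.0002 -0.012 0 0 0 0 0" --pt "-0.0002 -0.015 0 0 0 0 0" --pt "-0.0003 -0.0165 0 0 0 0 0" --pt "-0.0003 -0.0175 0 0 0 0 0" --pt "-0.0003 -0.0185 0 0 0 0 0" --pt "-0.0003 -0.019 0 0 0 0 0" --pt "-0.0003 -0.0195 0 0 0 0 0" --pt "-0.0003 -0.0195 0 0 0 0 0" --pt "-0.0003 -0.0195 0 0 0 0 0"

```text
clock: 23.55
eef_pos: [618.1, 43.9, 135.5]
eef_rot: [3.141, -0.003, 1.555]
wrist_force: [1.2, 11.4, -2.9]
finger_gap: 58.9
```

```bash
python3 - <<'E'
from h import *
snap('side','side14.png')
s=manip.read_state(); print(s['eef_pos'],s['eef_rot'],s['wrist_force'],s['moment'])
Cam('side14').crop('s14.png',240,140,100,120,5)
E
```

```text
[618.08076463  43.87728244 135.48208388] [ 3.14137355e+00 -2.52477395e-03  1.55497880e+00] [ 1.12175272 11.23467351 -1.81044464] [ 1.92928393 -0.07362175 -0.23364301]
```

View pics/s14.png

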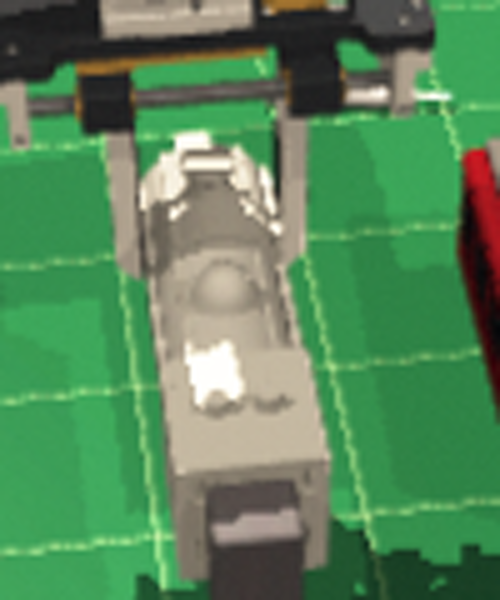

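Emit:
jog_arm --pt "0 0.0005 -0.0025 0 0 0 0" --pt "0 0.0005 -0.0025 0 0 0 1" --pt "0 0.0005 -0.0025 0 0 0 1" --pt "0 0.0005 -0.0025 0 0 0 1" --pt "0 0.0005 -0.0025 0 0 0 1" --pt "0 0.0005 0.02 0 0 0 1" --pt "0 0.0005 0.05 0 0 0 1" --pt "0 0.0005 0.08 0 0 0 1" --pt "-0.03 -0.01 0.09 0 0 0 1" --pt "-0.08 -0.02 0.09 0 0 0.022 1"

```text
clock: 24.85
eef_pos: [537.7, 21.7, 225.8]
eef_rot: [3.14, 0.0, 1.601]
wrist_force: [0.4, 0.0, -0.3]
finger_gap: 94.1
```

```bash
python3 - <<'E'
from h import *
snap('side','side15.png')
s=manip.read_state(); print(s['eef_pos'],s['eef_rot'],s['wrist_force'],s['finger_gap'])
Cam('side15').crop('s15.png',240,140,100,120,5)
E
```

```text
[531.90030548  21.16654214 224.51335787] [-3.13806451e+00  1.29809555e-04  1.60399110e+00] [-3.05341205 -1.88790537  1.09428916] 94.15971335821531
```

View pics/s15.png

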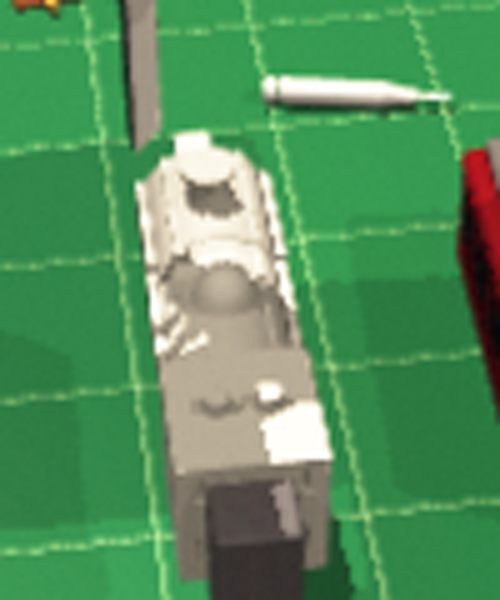

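```bash
python3 - <<'E'
from h import *
t=Cam('top0')
for u,v in((393,243),(396,245),(407,211)): print(t.at(u,v,3).round(),t.at(u,v,60).round())
E
```

```text
[ 542. -280.    3.] [ 542. -263.   60.]
[ 537. -287.    3.] [ 537. -270.   60.]
[ 623. -320.    3.] [ 619. -300.   60.]
```

Emit:
jog_arm --pt "-0.02 -0.05 0 0 0 0 1" --pt "-0.038 -0.105 0 0 0 0 1" --pt "-0.056 -0.16 -0.02 0 0 0 1" --pt "-0.075 -0.215 -0.05 0 0 0 1" --pt "-0.085 -0.25 -0.09 0 0 0 1" --pt "-0.085 -0.259 -0.11 0 0 0 1" --pt "-0.085 -0.259 -0.12 0 0 0 1" --pt "-0.085 -0.259 -0.12 0 0 0 1" --pt "-0.085 -0.259 -0.12 0 0 0 1" --pt "-0.085 -0.259 -0.12 0 0 0 1"

```text
clock: 26.15
eef_pos: [453.5, -236.7, 106.2]
eef_rot: [3.14, 0.001, 1.601]
wrist_force: [-0.3, -0.0, 0.2]
finger_gap: 94.0
```

```bash
python3 - <<'E'
from h import *
snap('wrist','wrist16.png')
s=manip.read_state(); print(s['eef_pos'],s['eef_rot'],s['wrist_force'],s['finger_gap'])
E
```

```text
[ 453.43905963 -236.73793398  106.09162509] [3.14064102e+00 6.32627823e-04 1.60092961e+00] [ 0.52685274 -0.63716918  0.25805451] 93.64348048669689
```

View pics/wrist16.png

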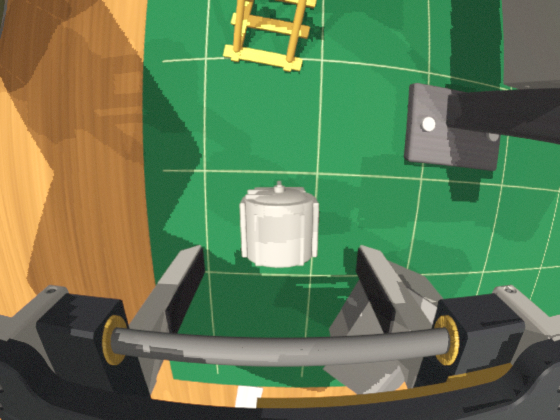

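Emit:
jog_arm --pt "-0.0006 0.0007 -0.04 0 0 0 1" --pt "-0.0006 0.0007 -0.075 0 0 0 1" --pt "-0.0006 0.0007 -0.0845 0 0 0 1" --pt "-0.0006 0.0007 -0.0845 0 0 0 1" --pt "-0.0006 0.0007 -0.0845 0 0 0 0" --pt "-0.0006 0.0007 -0.0845 0 0 0 0" --pt "-0.0006 0.0007 -0.0845 0 0 0 0" --pt "-0.0006 0.0007 -0.0845 0 0 0 0" --pt "-0.0006 0.0007 -0.0845 0 0 0 0" --pt "-0.0006 0.0007 -0.0845 0 0 0 0" --grip_force 40

```text
clock: 27.45
eef_pos: [452.6, -236.3, 21.2]
eef_rot: [3.141, 0.0, 1.6]
wrist_force: [-1.9, 0.5, 5.5]
finger_gap: 58.6
```

Emit:
jog_arm --pt "0 0 0.05 0 0 0 0" --pt "0 0.02 0.1 0 0 0 0" --pt "0 0.07 0.114 0 0 0 0" --pt "0 0.12 0.114 0 0 0 0" --pt "0 0.175 0.114 0 0 -0.01 0" --pt "0 0.235 0.114 0 0 -0.022 0" --pt "0.005 0.295 0.114 0 0 -0.022 0" --pt "0.025 0.35 0.114 0 0 -0.022 0" --pt "0.045 0.401 0.114 0 0 -0.022 0" --pt "0.08 0.401 0.114 0 0 -0.022 0"

```text
clock: 28.7
eef_pos: [532.3, 168.2, 134.5]
eef_rot: [-3.141, -0.0, 1.559]
wrist_force: [-0.5, -0.3, -1.2]
finger_gap: 58.5
```

```bash
python3 - <<'E'
from h import *
s=manip.read_state(); print(s['eef_pos'],s['eef_rot'],s['wrist_force'],s['finger_gap'])
E
```

```text
[532.26158677 168.15959225 134.52193443] [-3.14089032e+00 -1.70488161e-04  1.55883991e+00] [-0.45277837 -0.25514034 -1.20753393] 58.50280458050264
```

Emit:
jog_arm --pt "0.03 0 0 0 0 0 0" --pt "0.06 0 0 0 0 0 0" --pt "0.08 0 0 0 0 0 0" --pt "0.0867 0 0 0 0 0 0" --pt "0.0867 0 0 0 0 0 0" --pt "0.0867 0 0 0 0 0 0" --pt "0.0867 0 0 0 0 0 0" --pt "0.0867 0 0 0 0 0 0" --pt "0.0867 0 0 0 0 0 0" --pt "0.0867 0 0 0 0 0 0"

```text
clock: 29.95
eef_pos: [619.1, 164.8, 134.9]
eef_rot: [-3.142, 0.0, 1.554]
wrist_force: [0.1, -0.5, -2.0]
finger_gap: 58.6
```

```bash
python3 - <<'E'
from h import *
snap('side','side17.png')
s=manip.read_state(); print(s['eef_pos'],s['eef_rot'],s['wrist_force'],s['finger_gap'])
Cam('side17').crop('s17.png',240,120,80,80,8)
E
```

```text
[619.15276739 164.78755542 134.90365508] [-3.14158911e+00 -1.27308518e-05  1.55424828e+00] [-0.65965604 -0.43436306 -1.83333165] 58.80350609890704
```

View pics/s17.png

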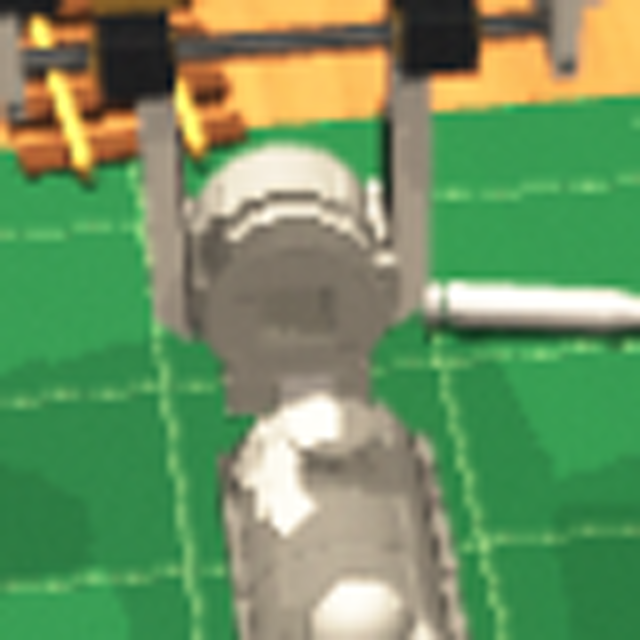

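Emit:
jog_arm --pt "0.0002 -0.015 0.0003 0 0 0 0" --pt "0.0001 -0.025 0.0003 0 0 0 0" --pt "0 -0.032 0.0003 0 0 0 0" --pt "-0.0001 -0.038 0.0003 0 0 0 0" --pt "-0.0002 -0.044 0.0003 0 0 0 0" --pt "-0.0004 -0.05 0.0003 0 0 0 0" --pt "-0.0005 -0.056 0.0003 0 0 0 0" --pt "-0.0006 -0.061 0.0003 0 0 0 0" --pt "-0.0007 -0.064 0.0003 0 0 0 0" --pt "-0.0007 -0.065 0.0003 0 0 0 0"

```text
clock: 31.25
eef_pos: [618.5, 99.6, 135.2]
eef_rot: [-3.142, -0.0, 1.554]
wrist_force: [0.4, -0.9, -0.7]
finger_gap: 59.2
```

```bash
python3 - <<'E'
from h import *
snap('side','side18.png')
s=manip.read_state(); print(s['eef_pos'],s['eef_rot'],s['wrist_force'],s['moment'])
Cam('side18').crop('s18.png',240,140,100,120,5)
E
```

```text
[618.45836592  99.64688368 135.19155162] [-3.14155219e+00  2.75980348e-05  1.55421465e+00] [ 0.04733823  0.03496052 -2.04434849] [-0.11002403 -0.08658803 -0.03017807]
```

View pics/s18.png

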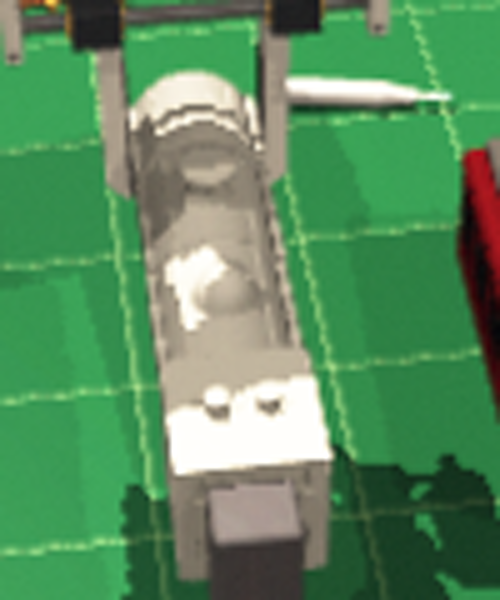

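Threaded without contact, with about 1.7 mm to go. I'll push it home.

Emit:
jog_arm --pt "0 -0.001 0 0 0 0 0" --pt "0 -0.0015 0 0 0 0 0" --pt "0 -0.002 0 0 0 0 0" --pt "0 -0.0025 0 0 0 0 0" --pt "0 -0.003 0 0 0 0 0" --pt "0 -0.0034 0 0 0 0 0" --pt "0 -0.0034 0 0 0 0 0" --pt "0 -0.0034 0 0 0 0 0" --pt "0 -0.0034 0 0 0 0 0" --pt "0 -0.0034 0 0 0 0 0"

```text
clock: 32.55
eef_pos: [618.5, 96.4, 135.2]
eef_rot: [3.142, -0.0, 1.554]
wrist_force: [1.1, 1.4, -0.4]
finger_gap: 58.6
```

Emit:
jog_arm --pt "0 -0.0005 0 0 0 0 0" --pt "0 -0.0008 0 0 0 0 0" --pt "0 -0.001 0 0 0 0 0" --pt "0 -0.0013 0 0 0 0 0" --pt "0 -0.0015 0 0 0 0 0" --pt "0 -0.0018 0 0 0 0 0" --pt "0 -0.002 0 0 0 0 0" --pt "0 -0.002 0 0 0 0 0" --pt "0 -0.002 0 0 0 0 0" --pt "0 -0.002 0 0 0 0 0"

```text
clock: 33.8
eef_pos: [618.5, 96.2, 135.3]
eef_rot: [3.141, -0.002, 1.555]
wrist_force: [2.8, 12.7, -2.2]
finger_gap: 58.7
```

```bash
python3 - <<'E'
from h import *
snap('side','side19.png')
s=manip.read_state(); print(s['eef_pos'],s['eef_rot'],s['wrist_force'],s['moment'])
Cam('side19').crop('s19.png',250,135,70,70,10)
E
```

```text
[618.49409107  96.15039886 135.2319849 ] [ 3.14117643e+00 -2.46034198e-03  1.55546466e+00] [ 2.25875576 12.45676379 -1.47475581] [ 2.15305352 -0.38517454  0.23229468]
```

View pics/s19.png

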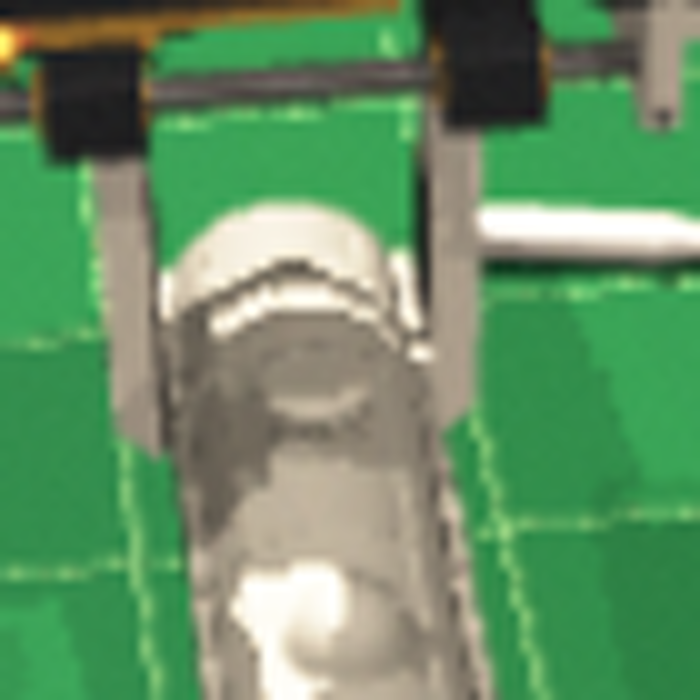

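Emit:
jog_arm --pt "0 0.0005 -0.0022 0 0 0 0" --pt "0 0.0005 -0.0022 0 0 0 1" --pt "0 0.0005 -0.0022 0 0 0 1" --pt "0 0.0005 -0.0022 0 0 0 1" --pt "0 0.0005 -0.0022 0 0 0 1" --pt "0 0.0005 0.02 0 0 0 1" --pt "0 0.0005 0.05 0 0 0 1" --pt "0 0.0005 0.08 0 0 0 1" --pt "-0.02 0.04 0.1 0 0 0 1" --pt "-0.06 0.08 0.1 0 0 0 1"

```text
clock: 35.1
eef_pos: [558.6, 175.0, 236.4]
eef_rot: [3.139, -0.001, 1.553]
wrist_force: [0.5, 0.5, -0.5]
finger_gap: 93.8
```

Emit:
jog_arm --pt "-0.06 0 0 0 0 0 1" --pt "-0.12 0 0 0 0 0 1" --pt "-0.17 0 0 0 0 0 1" --pt "-0.19 0 0 0 0 0 1" --pt "-0.19 0 0 0 0 0 1" --pt "-0.19 0 0 0 0 0 1" --pt "-0.19 0 0 0 0 0 1" --pt "-0.19 0 0 0 0 0 1" --pt "-0.19 0 0 0 0 0 1" --pt "-0.19 0 0 0 0 0 1"

```text
clock: 36.35
eef_pos: [368.5, 174.4, 235.1]
eef_rot: [-3.141, 0.0, 1.554]
wrist_force: [0.5, 0.5, 0.1]
finger_gap: 94.5
```

```bash
python3 - <<'E'
from h import *
snap('side','side20.png'); snap('top','top20.png')
s=manip.read_state(); print(s['clock'],s['eef_pos'],s['wrist_force'],s['finger_gap'])
Cam('side20').crop('s20.png',230,130,120,120,5);Cam('top20').crop('t20.png',220,170,150,90,5)
E
```

```text
36.45 [368.5036825  174.38208272 235.20603723] [-0.00382093 -0.81168944 -0.90317418] 94.11922825261466
```

View pics/s20.png

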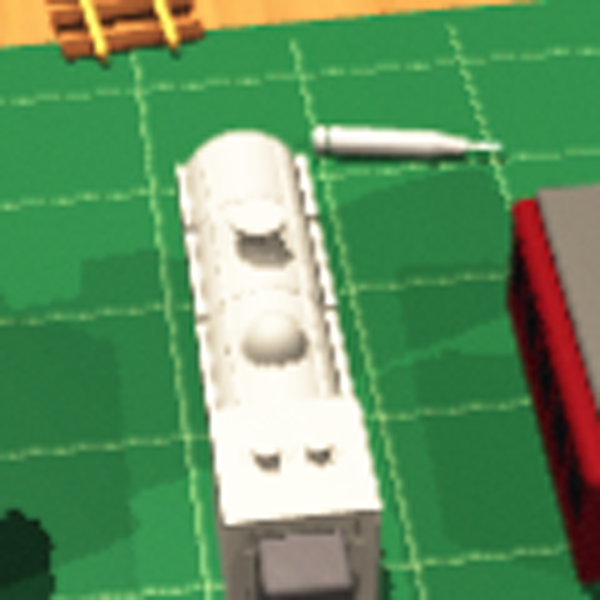

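View pics/t20.png

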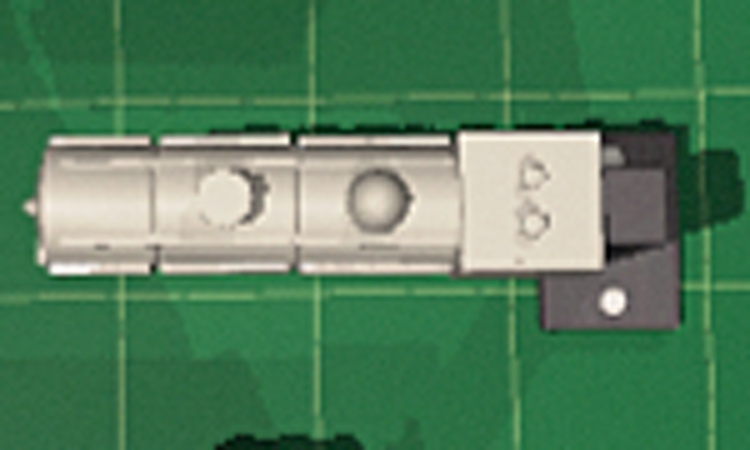

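View pics/top20.png

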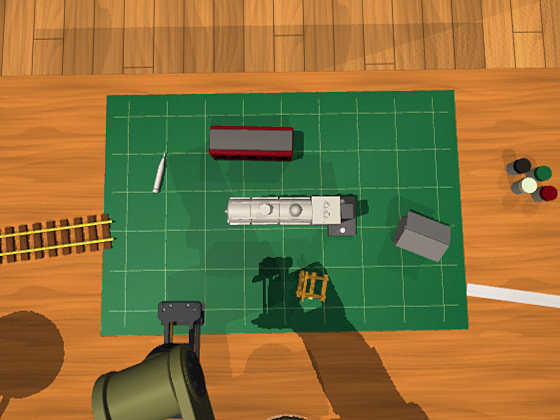

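```bash
python3 - <<'E'
from fit import *
t=Cam('top20')
M['asm']=[prism([(-29.5,27),(29.5,27),(29.5,49),(-29.5,49),(-20,55),(20,55)],178)]
for u,v,z in((42/5+220,211,180),(604/5+220,211,183),(458/5+220,211,183),(297/5+220,200,178),(157/5+220,200,178)): print(t.at(u-.4,v,z).round(1))
print(manip.sign_off())
E
```

```text
[616.  118.7 180. ]
[ 611.8 -118.7  183. ]
[612.8 -57.1 183. ]
[637.8  10.4 178. ]
[638.9  69.9 178. ]
the job is handed in; nothing more can be done
None
```

The firebox, barrel, smokebox and front cap were threaded onto the bar in that order. Each was pushed home to light contact (about 10–13 N), released, and the arm moved clear. I handed the job in at about 36.5 s of the 72 s allowed; hand-in reports no verdict.

**Contact positions:** The firebox, barrel and smokebox stopped within about 0.5 mm of where I expected along the bar. The front cap stopped about 1.7 mm further in than expected. I put that down to where it sat in the grip, because the final pictures show no gap.

**Final check, top camera:**

| Feature | Measured world y (mm) | Expected world y (mm) |
|---|---|---|
| Cap end | 118.7 | about 121.4 |
| Smokebox–cap joint | 69.9 | about 73 |
| Barrel–smokebox joint | 10.4 | about 13.5 |
| Firebox–barrel joint | -57.1 | about -56.5 |
| Firebox end at the post | -118.7 | about -116.6 |

These disagree by up to about 3 mm. That is about the 2 mm calibration plus roughly 1 px of picking error, and it stays inside the 6 mm tolerance.

**Still unmeasured:** The final pictures show all four parts upright and in line, and the bystanders look unmoved. I judged both by eye and did not measure them after release.

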